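# Point out the lunchbox clip left up, then press it shut

### The arm

A 6-joint arm with a two-finger parallel gripper is mounted at the origin on the work surface. World frame = base frame: x ahead of the robot, y to its left, z up, the work surface at z = 0. Lengths are in m, angles in rad, forces in N, time in s.
With the tool pointing down it reaches from about 0.275 to 0.825 m from the base axis. Payload 4.9 kg.
Tool frame: the origin (TCP) lies midway between the tips of the shut fingers; the grasp point (between the pads) lies 19 mm behind it (bot.grip_depth is the distance from the TCP to the grasp point, in m); z points along the fingers, y is the line along which they close (so a half turn about z gives the same grasp; the last joint's range is limited). The gripper opens to 85 mm and grips with 20 to 120 N. Pads are 22 mm wide; open, the fingers measure 114 mm over their backs; the gripper's body (76 mm by 85 mm) begins 54 mm behind the grasp point. The pads swing forward as they close: fully open they stand 13 mm farther back than shut.
Start: joints at [0.996, 0.326, -0.193, 1.052, 0, 1.437], TCP at [0.235, 0.497, 0.231] pointing down, gripper open.
Joint ranges: [-2.65, 2.65], [-0.97, 1.79], [-1.3, 1.35], [-1.93, 2.1], [-1.47, 1.37], [-3.14, 3.14]. Speed limits (rad/s): [2.57, 2.57, 3.14, 3.14, 3.14, 3.14].

### API

Orientations are given as a unit quaternion [w, x, y, z].
In Python, from cell import bot gives the robot as it stands. Calls block until the motion is done:
- bot.move_pose(position, orientation): joint-space move of the TCP to a pose.
- bot.move_linear(position, speed=0.15, rotation=None, until_force=None): straight line of the TCP; rotation=None keeps the orientation; speed is the mean speed in m/s. With until_force (N) it stops when the force on the tool has changed by that much, and returns True; else False.
- bot.goto_joints(angles): joint-space move.
- bot.set_gripper(opening, grasp_force=None): opening from 0.0 (shut) to 1.0 (fully open); grasp_force is the grip in N (None keeps the last); returns when the fingers have stopped.
- bot.wait(seconds).
- bot.solve_ik(position, orientation): joint angles nearest the present ones, or None.
- bot.camera(name): name is "scene" or "top"; returns the picture (400x640x3 uint8, red, green, blue); there is no depth.
- bot.calibration(name): a dict with "mtx" (3x3 intrinsics, pixels), "extrinsics" (4x4, takes a point from world to camera coordinates). Camera axes: x right, y down, z forward; pixel columns grow to the right and rows downward; lengths in m; the calibration is good to about 2 mm. A picture is of the moment at which its call begins. calibration takes no time and is no camera call.
A pose or a line that the arm cannot do raises bot.PlanningError and nothing moves.
- bot.close_job(): hands the job in; it is judged then, once.
Trained networks look in the newest picture that a camera, given by its name, has taken for a name from the list of things; names that differ only in an ending like _2 or _b are one class to them, and where a whole thing is asked for, a point or a joint stands for the part that bears it (a point fixed in the world has none). Each returns a list of dicts, best first, with "confidence" (0 to 1); they miss things now and then, are a little off and sometimes report something else, mostly with a low value. They report only what shows in the picture. A call takes as long as a camera call. They do not tell look-alikes from the thing itself.
- bot.search_frame(camera, thing): "bbox" ([left, top, width, height] in pixels, round what is visible of it).
Readings, each from a call of its own:
- bot.read_clock(): time.
- bot.read_joint_positions(): joint angles.
- bot.read_joint_vel(): joint speeds.
- bot.read_joint_efforts(): joint torques, N m.
- bot.read_position(): TCP position.
- bot.read_tool_rot(): TCP orientation.
- bot.read_ft_force(): force on the tool from outside, world axes, zero at the start.
- bot.read_moment(): the same for the moment, N m.
- bot.read_gripper_width(): opening from 0.0 (shut) to 1.0 (fully open).
- bot.read_finger_force(): force on a finger pad.
Only numpy, scipy, OpenCV 4.12 (cv2) and the standard library are available. Lean on these libraries where they do the work, as an engineer would, in place of code of your own. Each camera call takes 0.05 s, during which the arm holds its last target. There are 200 camera calls.

### The job

One of the two red lunchboxes has a clip still standing up. First point it out: bring the fingertips just above the free end of that raised clip, pointing down at it and no more than about 4 cm away, and stay there for two seconds without touching the box or the clip. Then press that clip down flat onto the lid with the fingertips, leaving the box standing where it is, not lifted or pushed along, and everything else undisturbed with the other clips shut.

Things in the scene. Friction and masses are not known exactly. Their poses are not given: they have to be found in the camera images.
- lunchbox_a: closed red plastic lunchbox standing loose on the worktop, about 0.5 to 0.9 kg, 110 mm (own x) by 160 mm (own y), lid top 62 mm above the worktop; origin centre of its underside, z up. Two grey plastic clips, one at the middle of each short end (own +y: clip_a1, own -y: clip_a2). Clip a1 has been left up.
- clip_a1 (a joint): grey clip flap, 36 mm wide, 5 mm thick, reaching 40 mm inward from its hinge on the lid's edge at the box's own +y end. Value in rad: 0 = folded flat on the lid (shut, top 68 mm above the worktop), growing as the free end lifts, at most 1.2. Slightly stiff: stays where left, about 1 N at the free end moves it. This is the clip that was left up, starting at 0.65 to 0.95.
- clip_a1_hinge (a point): point on clip a1's hinge line, in the middle of its width, at lid-top height (62 mm), fixed to lunchbox_a
- clip_a1_end (a point): point on the outer (upper) face of clip a1 at the middle of its free end, 40 mm from the hinge; moves with the clip
- clip_a2 (a joint): grey clip flap, 36 mm wide, 5 mm thick, reaching 40 mm inward from its hinge on the lid's edge at the box's own -y end. Value in rad: 0 = folded flat on the lid (shut, top 68 mm above the worktop), growing as the free end lifts, at most 1.2. Slightly stiff: stays where left, about 1 N at the free end moves it. Starts shut.
- lunchbox_b: closed red plastic lunchbox standing loose on the worktop, about 0.5 to 0.9 kg, 110 mm (own x) by 160 mm (own y), lid top 62 mm above the worktop; origin centre of its underside, z up. Two grey plastic clips, one at the middle of each short end (own +y: clip_b1, own -y: clip_b2). Same as lunchbox_a, but with both clips shut.
- clip_b1 (a joint): grey clip flap, 36 mm wide, 5 mm thick, reaching 40 mm inward from its hinge on the lid's edge at the box's own +y end. Value in rad: 0 = folded flat on the lid (shut, top 68 mm above the worktop), growing as the free end lifts, at most 1.2. Slightly stiff: stays where left, about 1 N at the free end moves it. Starts shut.
- clip_b2 (a joint): grey clip flap, 36 mm wide, 5 mm thick, reaching 40 mm inward from its hinge on the lid's edge at the box's own -y end. Value in rad: 0 = folded flat on the lid (shut, top 68 mm above the worktop), growing as the free end lifts, at most 1.2. Slightly stiff: stays where left, about 1 N at the free end moves it. Starts shut.
- cake_tin_low: lower cake tin of a stack of two: round closed aluminium tin, 166 mm across, 65 mm high; origin centre of its underside. Bystander
- cake_tin_high: upper cake tin, standing on the lower one: round closed aluminium tin, 136 mm across, 55 mm high; origin centre of its underside. Bystander
- funnel: grey silicone funnel standing on its wide mouth, spout up: 100 mm across, 105 mm high; origin centre of its underside. Bystander
- spurtle: beech spurtle (porridge stick) lying along its own x: 262 mm long, 22 mm thick at most; origin under its middle. Bystander
- jam_jar: closed glass jam jar, 68 mm across, 100 mm high; origin centre of its underside. Bystander
- mug: white mug, 80 mm across, 90 mm high, handle towards its own +y; origin centre of its underside. Bystander
- egg_cup: small white egg cup between the two lunchboxes, 48 mm across, 55 mm high; origin centre of its underside. Bystander
Mind the look-alikes: they are no part of the job. Leave any pink or turquoise look-alike of the lunchbox_a alone.

How it is judged:
By the outcome, as a careful person would: the job done as asked, in the order asked, and still so for the second after the job is handed in, with the robot touching nothing.
It also fails if it takes over 40 s, if anything falls off the work surface, if the arm or the gripper's body presses on something with over 40 N, if the wrist force passes 120 N, or if a joint passes its speed limit or range.

## Working session

There is one attempt and no reset: what is moved stays moved. The work goes in short steps, each a Python script; the robot and the scene stay as the last script left them, time stands still between calls to the robot, and variables do not carry over. Pictures are saved under pics/ and viewed, at most 10 in all, crops included, and the job is handed in when it is done.

```bash
mkdir -p pics; python3 - <<'E'
from cell import bot
import cv2,numpy as np
for n in("scene","top"):
    im=bot.camera(n); cv2.imwrite(f"pics/{n}0.png",cv2.cvtColor(im,cv2.COLOR_RGB2BGR))
    c=bot.calibration(n); print(n,np.round(c["mtx"],1).tolist(),np.round(c["extrinsics"],3).tolist())
    for t in("lunchbox_a","clip_a1","clip_a1_end","egg_cup"):
        print(t,[(np.round(d["bbox"]).tolist(),round(d["confidence"],2)) for d in bot.search_frame(n,t)])
print(bot.read_clock())
E
```

```text
scene [[503.1, 0.0, 313.5], [0.0, 503.1, 198.9], [0.0, 0.0, 1.0]] [[0.639, 0.769, 0.016, -0.334], [0.547, -0.439, -0.713, -0.224], [-0.541, 0.464, -0.701, 1.621], [0.0, 0.0, 0.0, 1.0]]
lunchbox_a [([127.0, 178.0, 71.0, 54.0], 0.93), ([332.0, 169.0, 68.0, 48.0], 0.74), ([240.0, 150.0, 64.0, 60.0], 0.73), ([220.0, 218.0, 75.0, 68.0], 0.69), ([384.0, 105.0, 25.0, 37.0], 0.63), ([304.0, 120.0, 56.0, 38.0], 0.58)]
clip_a1 [([274.0, 177.0, 18.0, 13.0], 0.69), ([179.0, 185.0, 16.0, 8.0], 0.53), ([346.0, 126.0, 12.0, 6.0], 0.49), ([332.0, 177.0, 15.0, 15.0], 0.47)]
clip_a1_end [([274.0, 176.0, 17.0, 17.0], 0.55), ([126.0, 195.0, 18.0, 13.0], 0.52)]
egg_cup [([305.0, 198.0, 14.0, 23.0], 0.73)]
top [[502.6, 0.0, 320.4], [0.0, 502.6, 198.9], [0.0, 0.0, 1.0]] [[0.026, -1.0, 0.014, -0.01], [-0.991, -0.027, -0.13, 0.509], [0.131, -0.01, -0.991, 1.602], [0.0, 0.0, 0.0, 1.0]]
lunchbox_a [([358.0, 165.0, 45.0, 54.0], 0.96), ([214.0, 227.0, 56.0, 57.0], 0.74), ([243.0, 163.0, 59.0, 51.0], 0.58), ([382.0, 264.0, 58.0, 47.0], 0.56)]
clip_a1 [([422.0, 286.0, 17.0, 11.0], 0.69), ([320.0, 260.0, 8.0, 20.0], 0.68), ([317.0, 224.0, 13.0, 11.0], 0.67), ([249.0, 171.0, 9.0, 9.0], 0.58), ([384.0, 270.0, 17.0, 13.0], 0.58), ([251.0, 263.0, 15.0, 16.0], 0.53), ([279.0, 190.0, 18.0, 13.0], 0.51), ([217.0, 237.0, 17.0, 14.0], 0.42)]
clip_a1_end [([426.0, 283.0, 8.0, 16.0], 0.67), ([317.0, 222.0, 14.0, 14.0], 0.47)]
egg_cup [([314.0, 193.0, 20.0, 16.0], 0.68)]
0.5
```

```bash
python3 - <<'E'
import cv2
a=cv2.imread("pics/scene0.png")[90:300,110:430]; cv2.imwrite("pics/s1.png",cv2.resize(a,None,fx=2.5,fy=2.5,interpolation=2))
a=cv2.imread("pics/top0.png")[150:330,200:460]; cv2.imwrite("pics/t1.png",cv2.resize(a,None,fx=3,fy=3,interpolation=2))
E
```

```text
(no output)
```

View pics/s1.png

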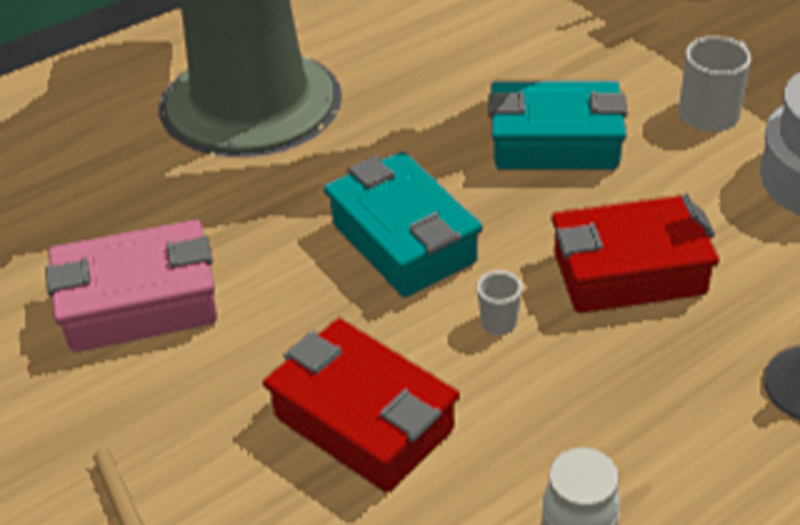

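View pics/t1.png

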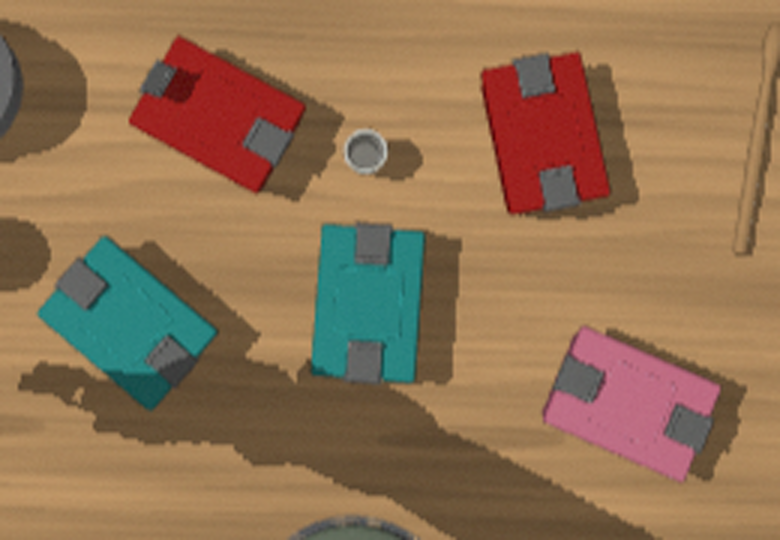

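The raised clip is on the red box at the top-left of the top view: around pixel (253,176) in top and (389,176) in scene. The other red box has both clips flat. I'll zoom in on the first one.

```bash
python3 - <<'E'
import cv2,numpy as np
a=cv2.imread("pics/top0.png")[155:220,237:307]
b=cv2.imread("pics/scene0.png")[160:225,326:401+1]
f=lambda i:cv2.resize(i,(560,520) if i is a else (608,520),interpolation=cv2.INTER_CUBIC)
cv2.imwrite("pics/za.png",f(a));cv2.imwrite("pics/zb.png",f(b))
E
```

```text
(no output)
```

View pics/za.png

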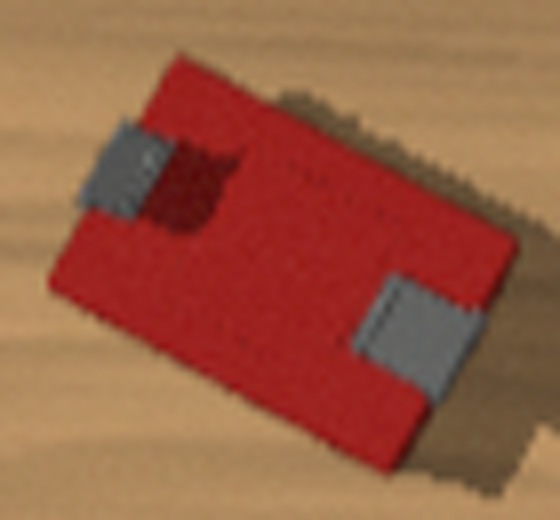

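View pics/zb.png

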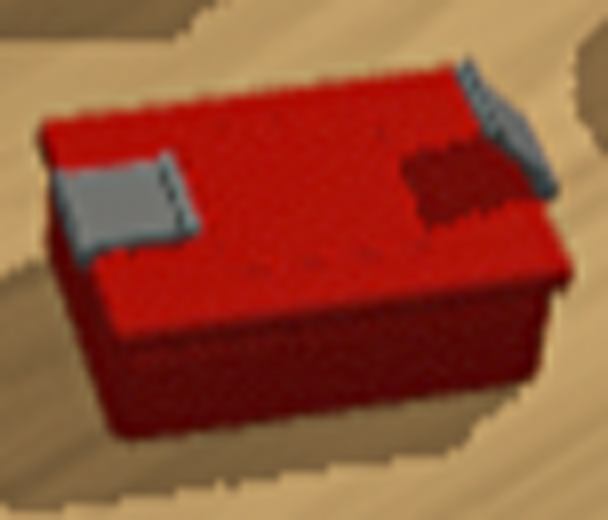

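```bash
cat > m.py <<'E'
from cell import bot
import numpy as np,cv2
from scipy.optimize import least_squares
C={n:bot.calibration(n) for n in("scene","top")}
def proj(n,P):
    E=C[n]["extrinsics"]; return cv2.projectPoints(np.float64(P).reshape(-1,1,3),cv2.Rodrigues(E[:3,:3])[0],E[:3,3],C[n]["mtx"],None)[0][:,0]
def W(p,P):
    c,s=np.cos(p[2]),np.sin(p[2]);P=np.atleast_2d(P).astype(float)
    return P@np.array([[c,s,0],[-s,c,0],[0,0,1]])+[p[0],p[1],0]
def clip(t,w=18,L=.040,h=.006):  # flap outline, outer and inner faces
    d=np.array([0,-np.cos(t),np.sin(t)]);n=np.array([0,np.sin(t),np.cos(t)]);H=np.array([0,.08,.062])
    return np.array([H+[s*.018,0,0]+a*L*d+b*n for b in(.001,.006) for s,a in((-1,0),(1,0),(1,1),(-1,1))])
E
cat > fit.py <<'E'
from m import *
off={"top":(237,155),"scene":(326,160)}
px={"top":[(181,57),(520,240),(392,472),(50,283)],"scene":[(572,268),(118,335),(42,125)]}
obs={k:np.array(v)/8+off[k]-.44 for k,v in px.items()}
def lid(s,z):  # C1..C4, own +y = hinge end
    return np.array([[s*.055,.08,z],[s*.055,-.08,z],[-s*.055,-.08,z],[-s*.055,.08,z]])
for s in(1,-1):
    f=lambda p:np.r_[(proj("top",W(p,lid(s,p[3])))-obs["top"]).ravel(),(proj("scene",W(p,lid(s,p[3])))[:3]-obs["scene"]).ravel()]
    for y0 in(0,1.5,3,-1.5):
        r=least_squares(f,[.55,.2,y0,.06]); print(s,np.round(r.x,4),round(r.cost,2))
        if r.cost<40: best=r.x; print(np.round(r.fun,1))
p=best[:3]
g={}
for n in off:
    im=cv2.imread(f"pics/{n}0.png"); hsv=cv2.cvtColor(im,cv2.COLOR_BGR2HSV); g[n]=(hsv[...,1]<75).astype(np.uint8)
res=[]
for t in np.arange(.4,1.2,.05):
    q=0
    for n in off:
        hull=cv2.convexHull(((proj(n,W(p,clip(t)))+.5)*16).astype(np.int32))
        m=np.zeros((400,640),np.uint8);cv2.fillConvexPoly(m,hull,1,shift=4)
        c=proj(n,W(p,[[0,.07,.075]]))[0].astype(int); roi=np.zeros_like(m);roi[c[1]-14:c[1]+14,c[0]-14:c[0]+14]=1
        G=g[n]*roi; q+=(G&m).sum()/(G|m).sum()
    res.append((round(t,2),round(q/2,3)))
print(res); t=max(res,key=lambda a:a[1])[0]
np.save("p.npy",np.r_[p,t])
for n in off:
    im=cv2.resize(cv2.imread(f"pics/{n}0.png")[off[n][1]:off[n][1]+65,off[n][0]:off[n][0]+75],None,fx=5,fy=5,interpolation=2)
    for P in(clip(t)[4:],clip(t)[:4],lid(1,.062)): cv2.polylines(im,[np.int32((proj(n,W(p,P))-off[n]+.5)*5)],1,(0,255,255),1)
    g[n]=im
cv2.imwrite("pics/ov.png",np.hstack(list(g.values())))
d=np.array([0,-np.cos(t),np.sin(t)]);nn=np.array([0,np.sin(t),np.cos(t)])
print(t,"end",W(p,np.array([0,.08,.062])+.04*d+.006*nn))
E
python3 fit.py
```

```text
1 [ 0.539   0.1602 -0.4733  0.0581] 3.27
[-0.4 -0.9  0.6 -0.3 -0.1  0.6 -1.   0.4  1.   0.5 -0.5  0.6 -1.1 -0.7]
1 [ 0.539   0.1602 -0.4733  0.0581] 3.27
[-0.4 -0.9  0.6 -0.3 -0.1  0.6 -1.   0.4  1.   0.5 -0.5  0.6 -1.1 -0.7]
1 [0.539  0.1602 5.8099 0.0581] 3.27
[-0.4 -0.9  0.6 -0.3 -0.1  0.6 -1.   0.4  1.   0.5 -0.5  0.6 -1.1 -0.7]
1 [ 0.539   0.1602 -0.4733  0.0581] 3.27
[-0.4 -0.9  0.6 -0.3 -0.1  0.6 -1.   0.4  1.   0.5 -0.5  0.6 -1.1 -0.7]
-1 [ 0.5438  0.1669 -0.9109  0.0072] 3041.14
-1 [ 0.5438  0.1669 -0.9109  0.0072] 3041.14
-1 [0.5438 0.1669 5.3722 0.0072] 3041.14
-1 [ 0.5438  0.1669 -0.911   0.0072] 3041.14
[(np.float64(0.4), np.float64(0.382)), (np.float64(0.45), np.float64(0.394)), (np.float64(0.5), np.float64(0.425)), (np.float64(0.55), np.float64(0.439)), (np.float64(0.6), np.float64(0.493)), (np.float64(0.65), np.float64(0.515)), (np.float64(0.7), np.float64(0.559)), (np.float64(0.75), np.float64(0.599)), (np.float64(0.8), np.float64(0.661)), (np.float64(0.85), np.float64(0.693)), (np.float64(0.9), np.float64(0.716)), (np.float64(0.95), np.float64(0.711)), (np.float64(1.0), np.float64(0.62)), (np.float64(1.05), np.float64(0.546)), (np.float64(1.1), np.float64(0.469)), (np.float64(1.15), np.float64(0.416))]
0.9 end [[0.56625646 0.21348121 0.09706274]]
```

View pics/ov.png

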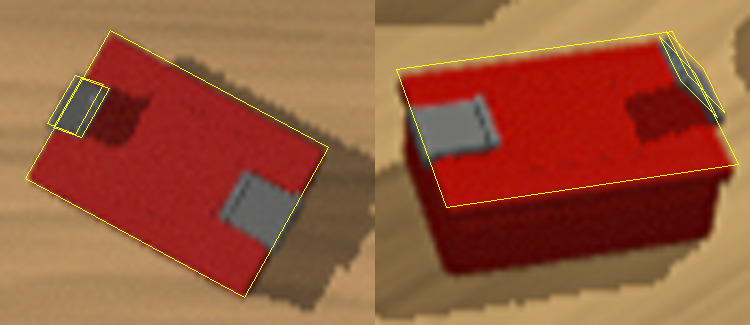

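```bash
cat > go1.py <<'E'
from m import *
from scipy.spatial.transform import Rotation as R
p=np.load("p.npy"); 
bot.set_gripper(0.0)
def quat(a):
    y=np.array([np.cos(a),np.sin(a),0]);z=np.array([0,0,-1.]);q=R.from_matrix(np.c_[np.cross(y,z),y,z]).as_quat();return [q[3],*q[:3]]
end=W(p[:3],[0,.08-.04*np.cos(.9)+.006*np.sin(.9),0])[0]
j0=bot.read_joint_positions(); c=[]
for a in(p[2],p[2]+np.pi):
    j=bot.solve_ik([end[0],end[1],.125],quat(a))
    if j is not None: c.append((np.abs(np.array(j)-j0).max(),a,np.round(j,2)))
c.sort(key=lambda x:x[0]);print(c); q=quat(c[0][1]); np.save("q.npy",q)
bot.move_pose([end[0],end[1],.20],q)
bot.move_linear([end[0],end[1],.125],speed=.08)
for n in("top","scene"):
    cv2.imwrite(f"pics/{n}2.png",cv2.cvtColor(bot.camera(n),cv2.COLOR_RGB2BGR))
bot.wait(2.3)
print(bot.read_position(),bot.read_ft_force(),bot.read_clock())
a=cv2.imread("pics/scene2.png")[130:230,310:430];b=cv2.imread("pics/top2.png")[130:230,220:340]
cv2.imwrite("pics/p2.png",cv2.resize(np.hstack([a,b]),(792,330),interpolation=2))
E
python3 go1.py
```

```text
[(np.float64(0.846115172470147), np.float64(-0.4733041400081685), array([ 0.24,  0.51, -0.19,  0.87,  0.  ,  2.28])), (np.float64(2.2954774811196454), np.float64(2.6682885135816248), array([ 0.24,  0.51, -0.19,  0.87,  0.  , -0.86]))]
[0.56626265 0.2134777  0.12499032] [-0.13504837 -0.0207968   0.65724376] 6.3667
```

View pics/p2.png

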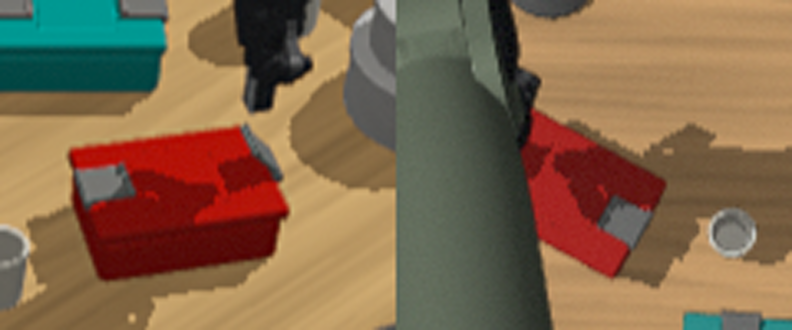

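The fingertips hover at about (388,163) in scene, directly above the clip's free end, with a visible gap and no contact. Next is the press, following the end's arc.

```bash
cat > go2.py <<'E'
from m import *
p=np.load("p.npy")
def tip(t,dz=0): return W(p[:3],[0,.08-.038*np.cos(t)+.006*np.sin(t),.062+.038*np.sin(t)+.006*np.cos(t)+dz])[0]
f0=np.array(bot.read_ft_force())
bot.move_linear(tip(.95,.004),speed=.05)
for t in(.8,.65,.5,.35,.2,.08):
    hit=bot.move_linear(tip(t),speed=.04,until_force=12)
    print(t,hit,np.round(np.array(bot.read_ft_force())-f0,1))
    if hit: break
else:
    e=tip(0); e[2]=.060
    print(bot.move_linear(e,speed=.015,until_force=10),bot.read_position(),np.round(np.array(bot.read_ft_force())-f0,1))
x=np.array(bot.read_position()); bot.move_linear([x[0],x[1],.2],speed=.12)
bot.move_pose([.40,.40,.25],np.load("q.npy").tolist())
for n in("top","scene"):
    cv2.imwrite(f"pics/{n}3.png",cv2.cvtColor(bot.camera(n),cv2.COLOR_RGB2BGR))
print(bot.read_clock())
a=cv2.imread("pics/scene3.png")[130:230,310:430];b=cv2.imread("pics/top3.png")[130:230,220:340]
cv2.imwrite("pics/p3.png",cv2.resize(np.hstack([a,b]),(792,330),interpolation=2))
E
python3 go2.py
```

```text
0.8 False [ 0.6  0.1 -0.4]
0.65 False [-0.1  0.4 -0.3]
0.5 False [ 0.5 -0.6 -0.9]
0.35 False [ 0.6  0.9 -1.5]
0.2 False [-0.3  0.  -0.5]
0.08 False [ 0.3 -0.2 -0.7]
True [0.55844567 0.19782427 0.0678366 ] [-1.2 -1.2  5.9]
11.6083
```

View pics/p3.png

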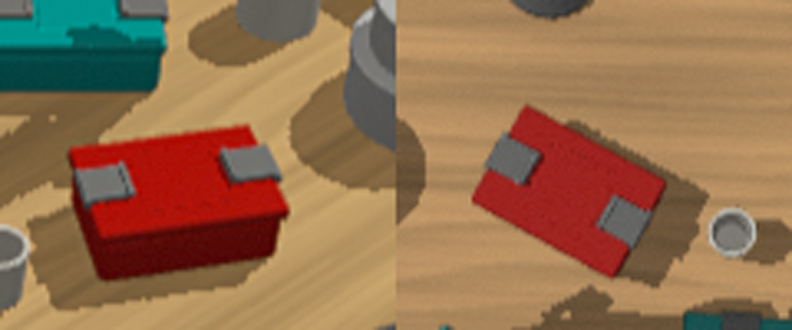

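The clip now lies flat: it reads (250,165) in the scene crop and (513,160) in the top crop. Contact came at z = 67.8 mm, and the box corners are where they were.

```bash
python3 -c "
from cell import bot
print(bot.close_job())"
```

```text
the job is handed in; nothing more can be done
None
```

I pointed out the raised clip from about 3 cm above for two seconds, then pressed it flat. The box did not visibly move, and the job was handed in at about 12 s with the robot touching nothing.

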